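# Letterbox key: in past the sticky pins, quarter turn, hold

### The arm

A 6-joint arm with a two-finger parallel gripper is mounted at the origin on the work surface. World frame = base frame: x ahead of the robot, y to its left, z up, the work surface at z = 0. Lengths are in m, angles in rad, forces in N, time in s.
With the tool pointing down it reaches from about 0.3 to 0.875 m from the base axis. Payload 6.4 kg.
Tool frame: the origin (TCP) lies midway between the tips of the shut fingers; the grasp point (between the pads) lies 19 mm behind it; z points along the fingers, y is the direction in which the jaws open and shut (so a half turn about z gives the same grasp; the last joint's range is limited). The gripper opens to 88 mm and grips with 3 to 60 N. Pads are 18 mm wide; open, the fingers measure 123 mm over their backs; the gripper's body (75 mm by 187 mm) begins 45 mm behind the grasp point.
Start: joints at [-1.45, 0.181, 1.607, -0, 1.354, -0.206], TCP at [0.185, -0.545, 0.239] pointing down, gripper open.
Joint ranges: [-2.99, 2.99], [-0.89, 2.07], [0.3, 2.58], [-1.14, 4.28], [0, 2.63], [-3.12, 3.12]. Speed limits (rad/s): [2.57, 2.57, 3.01, 3.14, 3.14, 3.14].

### API

Orientations are given as a rotation vector (axis times angle).
In Python, from plant import ctrl gives the robot as it stands. The module is installed in compiled form; this text tells all that it offers.
- The arm moves only by the tool send_rows, never from a script. Its argument "deltas" is a list of rows, each a list of 3 entries, a list of its own where there are three numbers: the closure, from 0 (fully open) to 1 (shut), then the shift along the tool's x, y, z in cm, then the turn about the tool's z in rad. A call has 1 to 8 rows; each row is the pose to reach, as a shift and turn from the pose commanded when the call began, along the tool's axes at that moment; what a row does not reach only later rows make up. A row lasts 1/10 s, in which the tool goes at most 50 mm and 8.59 degrees, less where a joint would pass 70% of its speed; a pose out of reach is approached as far as the arm can. A call with a gripper value outside its range is refused whole. The fingers move at their own pace and stop on an object; the grip force is fixed at half the most. Time passes only in rows, so rows that repeat a pose let the fingers close. It gives the time, the measured TCP pose, the force and the opening at its end, in the units of the state.
- ctrl.get_obs(): the state, without advancing time (a new reading comes with each control period).
- ctrl.capture(name): name is "side" or "top" or "wrist"; returns the picture (400x640x3 uint8, red, green, blue); there is no depth.
- ctrl.camera_info(name): a dict with "fx", "fy", "cx", "cy" (pixels), "world_from_camera" (4x4, takes a point from camera to world coordinates). Camera axes: x right, y down, z forward; pixel columns grow to the right and rows downward; lengths in m; the calibration is good to about 2 mm. A picture is of the moment at which its call begins: read the wrist's pose just before it. camera_info takes no time and is no camera call; for the wrist camera it gives the pose at the moment of the call.
- ctrl.job_done(): hands the job in, once; it reports no verdict.
Trained networks look in the newest picture that a camera, given by its name, has taken for a name from the list of things; names that differ only in an ending like _2 or _b are one class to them, and where a whole thing is asked for, a point or a joint stands for the part that bears it (a point fixed in the world has none). Each returns a list of dicts, best first, with "conf" (0 to 1); they miss things now and then, are a little off and sometimes report something else, mostly with a low value. They report only what shows in the picture. A call takes as long as a camera call.
- ctrl.look_for(camera, name): "centre" ([column, row] in pixels, amid what is visible of it).
- ctrl.outline_of(camera, name): "region" (400x640 bool, what is visible of it) and "centre" ([column, row] in pixels, amid what is visible of it).
- ctrl.mark_of(camera, name): "centre" ([column, row] in pixels: a listed point, or the origin of a listed thing).
The state is a dict: "time_s": time; "qpos": joint angles; "dq": joint speeds; "joint_torque": joint torques, N m; "ee_pos": TCP position; "orientation": TCP orientation; "wrist_force": force on the tool from outside, world axes, zero at the start; "moment": the same for the moment, N m; "opening": finger opening in m.
Only numpy, scipy, OpenCV 4.12 (cv2) and the standard library are available. Lean on these libraries where they do the work, as an engineer would, in place of code of your own. Each camera call takes 0.05 s, during which the arm holds its last target.

### The job

The new green letterbox lies face up on the hall table, and its lock has sticky pins and a return spring. Take the key with the blue cap out of the little wooden turntable, ease it straight down into the lock, with a wiggle if it sticks, until its shoulder is fully home on the lock face, and only then turn it a quarter turn clockwise. Finish while still holding the key home and turned against the spring, and leave the red-capped key standing in the turntable and the tray, fob, bottle opener, dish and torch where they are.

Things in the scene. Friction and masses are not known exactly. Their poses are not given: they have to be found in the camera images.
- blue_key_cap (a point): Centre of the letterbox key's blue plastic cap: 26 mm wide (x), 10 mm thick (y; grip across this), 28 mm high (z). The key stands upright, blade down, in the turntable's bar, cap centre 76 mm above the table. Under the cap a bare silver neck, 20 x 3.5 mm, 10 mm high; its underside is the shoulder, 24 mm below the cap centre. About 25 g; works either way round (half a turn about z is the same).
- blue_key_tip (a point): Point of the blue-capped key's silver blade, 54 mm below the cap centre, same axes. The blade below the shoulder is 10 x 3.5 mm and 30 mm long, its last 5 mm a V point. 20 mm of it starts in the slot of the wooden bar: lift 25 mm or more to clear it.
- red_key_cap (a point): Centre of the other key's red cap; same shape, standing in the other slot, 60 mm away along the bar (along the caps' x); which slot is which varies. Leave it alone.
- turntable: Wooden turntable, disc 124 mm across and 20 mm high, with a wooden bar 100 x 22 mm, top 42 mm above the table, across its middle that holds both keys. Origin under its centre. The disc turns stiffly (0.08 N m) if pushed.
- letterbox: Green steel letterbox on its back, fixed, 300 (x) x 220 mm, door face 85 mm above the table, mail flap (up to 93 mm) at the +x end. Origin under its centre. The lock is in the door, at -30, -65 mm: aluminium rose 37 mm across round a 25 mm brass plug, both faces 89 mm above the table.
- keyway (a point): Centre of the keyway on the lock face; z up out of it. The keyway is an 11 x 4.5 mm slot, 35 mm deep, its long side along this point's x at rest, with a 2.5 mm bevel round the mouth. Key fully home: shoulder on the face, point 30 mm below, cap centre 24 mm above. Three sticky sprung pins poke in from the slot's +x end, 8, 14 and 20 mm down; the key's point needs about 5 to 12 N to push past each.
- lock_plug (a joint): Turn of the lock plug, rad: 0 at rest, grows clockwise seen from above to a stop at 1.57. A return spring (0.015 N m at rest, 0.06 N m at the stop) takes it back if the key is let go. The key has 0.1 to 0.2 rad of play in the slot: the plug lags the key by that much.
- key_tray: Bamboo key tray, loose, 200 x 130 x 22 mm, origin under its centre. Bystander.
- fob_mid (a point): Centre of the green plastic door fob, 44 x 32 x 7 mm, lying in the tray. Bystander.
- bottle_opener: Flat aluminium bottle opener, 118 x 34 x 5 mm, long axis its x, origin under it. Bystander.
- white_dish: White ceramic dish, 100 mm across, 30 mm high, origin under its centre. Bystander.
- torch: Small black torch standing on its head, 36 mm across, 95 mm high, origin under its centre. Bystander.

How it is judged:
By the outcome, as a careful person would: the job done as asked, in the order asked, and still so for the second after the job is handed in, while the arm keeps its last pose, push and grip.
It also fails if it takes over 61 s, if anything falls off the work surface, if the arm or the gripper's body presses on something with over 40 N, if the wrist force passes 120 N, or if a joint passes its speed limit or range.

## Working session

There is one attempt and no reset: what is moved stays moved. The work goes in short steps, Python scripts to look and compute and a tool call to move; the robot and the scene stay as the last step left them, time stands still between calls to the robot, and variables do not carry over. Pictures are saved under pics/ and viewed, and the job is handed in when it is done.

Besides the shell and the picture viewer there is one more tool, called after "Emit:" by a JSON object that holds its "api" and its "payload". send_rows: Moves the arm, as the interface text tells. Its arguments: {"type":"object","properties":{"deltas":{"type":"array","items":{"type":"array"}}},"required":["deltas"]}

```bash
mkdir -p pics; cat > h.py <<'E'
import numpy as np, cv2
from plant import ctrl
from scipy.spatial.transform import Rotation as R
def save(n,im): cv2.imwrite('pics/'+n+'.png',im[:,:,::-1])
def ray(cam,px,info=None):
    c=info or ctrl.camera_info(cam); T=np.array(c['world_from_camera'])
    d=T[:3,:3]@np.array([(px[0]-c['cx'])/c['fx'],(px[1]-c['cy'])/c['fy'],1]); return T[:3,3],d
def atz(cam,px,z,info=None):
    o,d=ray(cam,px,info); return o+d*(z-o[2])/d[2]
def proj(cam,p,info=None):
    c=info or ctrl.camera_info(cam); T=np.linalg.inv(np.array(c['world_from_camera'])); q=T[:3,:3]@np.array(p)+T[:3,3]
    return np.array([c['fx']*q[0]/q[2]+c['cx'],c['fy']*q[1]/q[2]+c['cy']])
E
python3 - <<'E'
from h import *
np.set_printoptions(precision=4,suppress=True)
o=ctrl.get_obs(); print(o)
Z=dict(blue_key_cap=.076,red_key_cap=.076,blue_key_tip=.022,turntable=0,letterbox=0,keyway=.089,key_tray=0,white_dish=0,torch=0,bottle_opener=0)
for cam in ['top','side','wrist']:
    im=ctrl.capture(cam); save(cam+'0',im)
    info=ctrl.camera_info(cam); print(cam,np.array(info['world_from_camera'])[:3,3],info['fx'])
    if cam=='wrist': continue
    for n in ['blue_key_cap','red_key_cap','turntable','letterbox','keyway']:
        for r in ctrl.mark_of(cam,n)[:2]: print(cam,n,r['conf'],np.array(r['centre']),atz(cam,r['centre'],Z[n]))
print(ctrl.get_obs()['time_s'])
E
```

```text
{'time_s': 0.0, 'qpos': array([-1.4503,  0.1815,  1.608 , -0.    ,  1.3538, -0.2063]), 'dq': array([ 0.001 , -0.0007, -0.0001,  0.0011, -0.0018, -0.0004]), 'joint_torque': array([  0.0013, -43.3868, -34.1851,   0.0703,   0.0384,  -0.0001]), 'ee_pos': array([ 0.1845, -0.544 ,  0.2378]), 'orientation': array([-3.0981, -0.5107, -0.0001]), 'wrist_force': array([-0.1116, -0.0269,  0.3353]), 'moment': array([-0.0573,  0.011 ,  0.0696]), 'opening': 0.08824491531247916}
top [ 0.3578 -0.0864  1.0292] 402.7516060587412
top blue_key_cap 0.59 [332.5 211.4] [ 0.5062 -0.1482  0.076 ]
top red_key_cap 0.45 [321.1 189.9] [ 0.5624 -0.129   0.076 ]
top turntable 0.7 [461.  235.3] [ 0.4086 -0.4686  0.    ]
top turntable 0.57 [323.5 204.5] [ 0.5394 -0.1328  0.    ]
top letterbox 0.73 [323.6 189.9] [ 0.5777 -0.1389  0.    ]
top letterbox 0.66 [169.5 201.1] [0.6071 0.2619 0.    ]
top keyway 0.76 [182.5 208.6] [0.563  0.2027 0.089 ]
top keyway 0.19 [462.1 236.2] [ 0.4018 -0.4376  0.089 ]
side [0.4156 0.6072 0.7169] 379.28261063560876
side blue_key_cap 0.63 [332.6 201.2] [ 0.5014 -0.1406  0.076 ]
side red_key_cap 0.54 [308.7 200.7] [ 0.5633 -0.1331  0.076 ]
side turntable 0.9 [320.4 218.9] [ 0.5351 -0.1494  0.    ]
side keyway 0.64 [275.4 304.7] [0.5688 0.1973 0.089 ]
wrist [ 0.2615 -0.5173  0.3842] 292.02618668767764
0.65
```

View pics/top0.png

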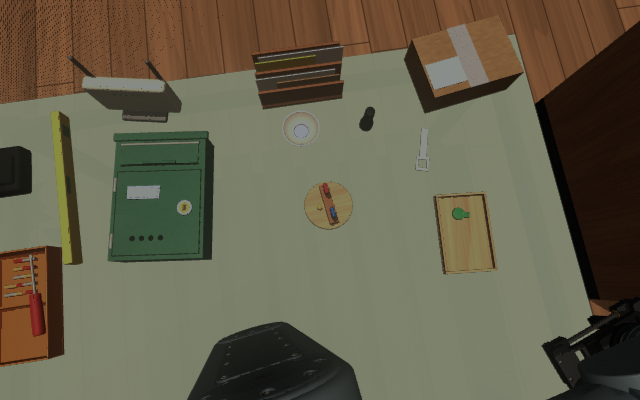

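View pics/side0.png

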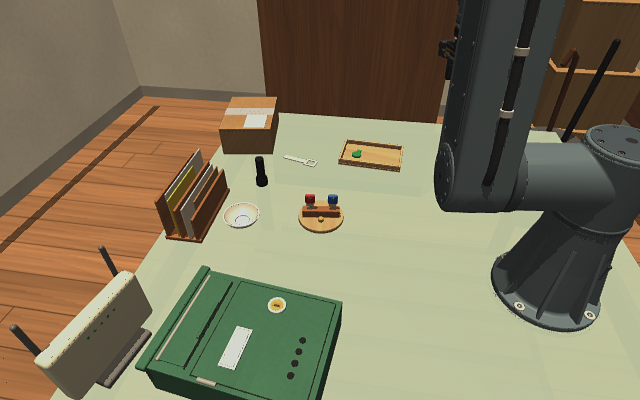

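View pics/wrist0.png

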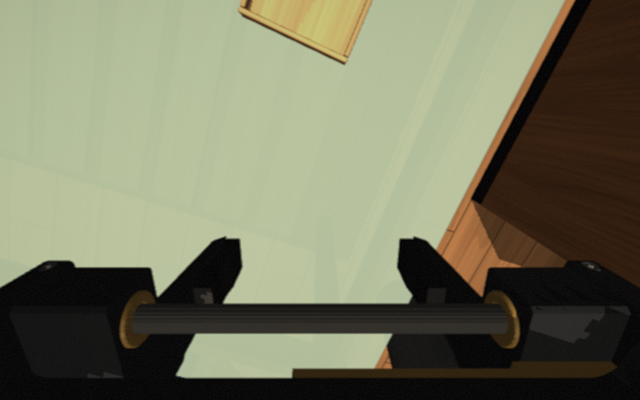

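```bash
cat >> h.py <<'E'
np.set_printoptions(precision=4,suppress=True)
def toolyaw(o=None):
    o=o or ctrl.get_obs(); M=R.from_rotvec(o['orientation']).as_matrix(); return np.arctan2(M[1,0],M[0,0]),M
def plan(p,yaw=None):
    o=ctrl.get_obs(); y,M=toolyaw(o); d=M.T@(np.array(p)-o['ee_pos'])*100
    t=None if yaw is None else -((yaw-y+np.pi)%(2*np.pi)-np.pi)
    print('ee',o['ee_pos'],'yaw',np.degrees(y),'delta cm',d,'turn',t,'tilt',M[:,2],'q',o['qpos'])
E
python3 - <<'E'
from h import *
o=ctrl.get_obs(); y,M=toolyaw(o)
c=ctrl.camera_info('wrist'); T=np.array(c['world_from_camera'])
print('cam in tool',M.T@(T[:3,3]-o['ee_pos']), 'cam axes in tool\n',M.T@T[:3,:3], np.degrees(y))
for z in(.076,.089): print(M.T@(atz('wrist',[320,150],z)-o['ee_pos']))
plan([.504,-.144,.24],np.radians(192))
for n in ['letterbox']:
  for cam,e in(('top',.085),('side',.085)):
    for r in ctrl.outline_of(cam,n)[:2]:
        reg=r['region']; cn,_=cv2.findContours(reg.astype('uint8'),0,2); cc=max(cn,key=cv2.contourArea)
        print(cam,r['conf'],cv2.minAreaRect(cc)); 
# top edges
for px in [(120,178),(204,172),(113,258),(203,260)]: pass
im=ctrl.capture('top'); save('topcrop',cv2.resize(im[120:270,100:350],None,fx=3,fy=3,interpolation=cv2.INTER_CUBIC))
E
```

```text
cam in tool [ 0.0815 -0.0012 -0.1454] cam axes in tool
 [[-0.001  -0.95   -0.3122]
 [ 1.     -0.0011  0.    ]
 [-0.0004 -0.3122  0.95  ]] 18.72406341292949
[ 0.0319 -0.0003  0.1627]
[ 0.034  -0.0003  0.1497]
ee [ 0.1846 -0.5446  0.2387] yaw 18.72406341292949 delta cm [ 43.1067 -27.6856  -0.1266] turn -3.0242356079212867 tilt [ 0. -0. -1.] q [-1.4503  0.1808  1.607   0.      1.3538 -0.2063]
top 0.67 ((160.81674194335938, 196.11312866210938), (103.4446792602539, 131.73614501953125), 1.2188751697540283)
side 0.85 ((238.7762451171875, 343.19281005859375), (187.99209594726562, 133.4222869873047), 14.868280410766602)
```

View pics/topcrop.png

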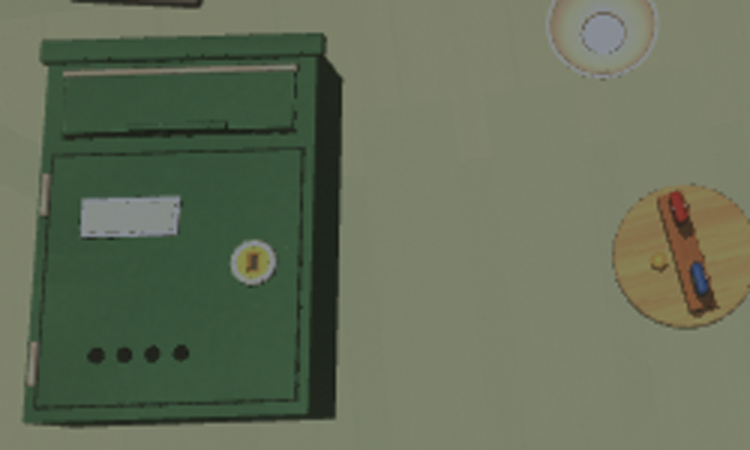

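```bash
python3 - <<'E'
from h import *
P={}
for n,p in dict(tr=(303,148),br=(296,402),tl=(52,155),bl=(35,408),kt=(254,252),kb=(251,273),h1=(96,355),h4=(181,352)).items():
    P[n]=atz('top',(100+p[0]/3-.33,120+p[1]/3-.33),.085); print(n,P[n])
for a,b in(('br','tr'),('bl','tl'),('tr','tl'),('br','bl'),('kb','kt'),('h4','h1')):
    d=P[b]-P[a]; print(a,b,np.degrees(np.arctan2(d[1],d[0])),np.linalg.norm(d))
plan([.533,-.138,.24],np.radians(192))
E
```

```text
tr [0.6546 0.1525 0.085 ]
br [0.4524 0.1762 0.085 ]
tl [0.6785 0.3533 0.085 ]
bl [0.4775 0.3762 0.085 ]
kt [0.5751 0.1986 0.085 ]
kb [0.5586 0.2024 0.085 ]
h1 [0.5116 0.3272 0.085 ]
h4 [0.5042 0.2615 0.085 ]
br tr -6.681412894110085 0.20360105190985714
bl tl -6.496681606445625 0.2023279349602572
tr tl 83.21576457565277 0.2022371746738784
br bl 82.853288724333 0.2015911581274374
kb kt -12.731511230907227 0.01693493759404504
h4 h1 83.57524898278619 0.06615587291206991
ee [ 0.1846 -0.5446  0.2387] yaw 18.726002070157474 delta cm [ 46.0472 -27.3223  -0.1274] turn -3.024201771969591 tilt [ 0.     -0.0001 -1.    ] q [-1.4503  0.1808  1.607  -0.      1.3538 -0.2063]
```

Emit:
{"api": "send_rows", "payload": {"deltas": [[0,[5,-3,0],-0.15],[0,[9,-6,0],-0.3],[0,[14,-9,0],-0.45],[0,[18,-12,0],-0.6],[0,[22,-14,0],-0.75],[0,[26,-17,0],-0.9],[0,[30,-19,0],-1.05],[0,[34,-21,0],-1.2]]}}

```text
time_s: 1.6
ee_pos: [0.44, -0.235, 0.2392]
orientation: [2.262, 2.178, 0.0]
wrist_force: [-0.1, -0.3, 0.1]
opening: 0.0881
```

Letterbox x axis is at about -6.7° and the keyway lies along it. I'll continue to the hover pose.

```bash
python3 - <<'E'
from h import *
plan([.533,-.138,.24],np.radians(192))
E
```

```text
ee [ 0.44   -0.235   0.2392] yaw 87.82290408699703 delta cm [10.0476  8.9263 -0.0844] turn -1.81823332884783 tilt [ 0.0007 -0.0007 -1.    ] q [-0.729   0.0071  1.7946 -0.      1.3389 -0.691 ]
```

Emit:
{"api": "send_rows", "payload": {"deltas": [[0,[1.5,1.5,0],-0.15],[0,[3,3,0],-0.3],[0,[4.5,4,0],-0.45],[0,[6,5,0],-0.6],[0,[7.5,6.5,0],-0.75],[0,[9,8,0],-0.9],[0,[10,8.9,0],-1.05],[0,[10,8.9,0],-1.2]]}}

```text
time_s: 2.4
ee_pos: [0.5333, -0.1395, 0.2387]
orientation: [0.634, 3.076, 0.001]
wrist_force: [-1.3, -1.0, -0.1]
opening: 0.088
```

Emit:
{"api": "send_rows", "payload": {"deltas": [[0,[0,0,0],-0.15],[0,[0,0,0],-0.3],[0,[0,0,0],-0.45],[0,[0,0,0],-0.6],[0,[0,0,0],-0.62],[0,[0,0,0],-0.62]]}}

```text
time_s: 3.0
ee_pos: [0.5323, -0.1408, 0.2387]
orientation: [-0.317, 3.126, 0.0]
wrist_force: [-1.0, 0.6, -0.4]
opening: 0.0883
```

```bash
python3 - <<'E'
from h import *
im=ctrl.capture('wrist'); save('w1',im)
for n,z in(('blue_key_cap',.076),('red_key_cap',.076),('turntable',0)):
    for r in ctrl.mark_of('wrist',n)[:2]: print(n,r['conf'],np.array(r['centre']),atz('wrist',r['centre'],z))
for n in('blue_key_cap','red_key_cap'):
    for r in ctrl.outline_of('wrist',n)[:1]:
        cn,_=cv2.findContours(r['region'].astype('uint8'),0,2); print(n,r['conf'],cv2.minAreaRect(max(cn,key=cv2.contourArea)))
plan([.504,-.144,.24],np.radians(192))
E
```

```text
blue_key_cap 0.7 [311.2 150.3] [ 0.5033 -0.1544  0.076 ]
blue_key_cap 0.28 [107.3 203.4] [ 0.6074 -0.3668  0.076 ]
red_key_cap 0.77 [312.6 202.6] [ 0.5605 -0.1416  0.076 ]
turntable 0.92 [314.8 164.8] [ 0.534  -0.1455  0.    ]
blue_key_cap 0.68 ((317.0, 150.5), (27.0, 10.0), 90.0)
red_key_cap 0.49 ((313.0, 204.0), (26.0, 8.0), 90.0)
ee [ 0.5323 -0.1408  0.2387] yaw -168.30506873133024 delta cm [ 2.8342  0.2589 -0.1271] turn -0.005324453806593965 tilt [ 0.  0. -1.] q [-0.4742  0.1265  1.6688  0.      1.3463 -2.2491]
```

View pics/w1.png

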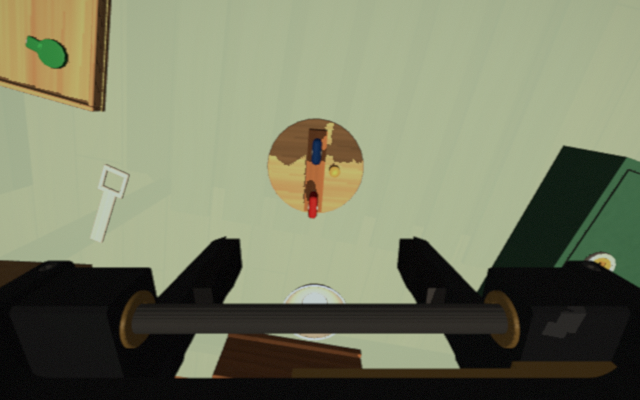

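```bash
python3 - <<'E'
from h import *
im=ctrl.capture('wrist'); save('w1c',cv2.resize(im[115:225,260:370],None,fx=5.4,fy=5.4,interpolation=cv2.INTER_CUBIC))
hsv=cv2.cvtColor(im,cv2.COLOR_RGB2HSV)
for nm,m in(('blue',(im[:,:,2].astype(int)>im[:,:,0].astype(int)+30)),('red',(im[:,:,0].astype(int)>im[:,:,1].astype(int)*2.5+30))):
    m=m.copy(); m[:110]=0;m[230:]=0;m[:,:260]=0;m[:,370:]=0
    ys,xs=np.nonzero(m); print(nm,len(xs),xs.min(),xs.max(),ys.min(),ys.max(),xs.mean(),ys.mean(), atz('wrist',(xs.mean(),ys.mean()),.085))
for p in [(.505,-.146,.09),(.505,-.146,.062)]: print(proj('wrist',p))
E
```

```text
blue 170 312 320 140 163 316.0882352941176 151.35294117647058 [ 0.5019 -0.1494  0.085 ]
red 162 309 316 192 217 312.41975308641975 204.47530864197532 [ 0.5595 -0.1418  0.085 ]
[318.6701 155.8522]
[318.7256 151.2645]
```

View pics/w1c.png

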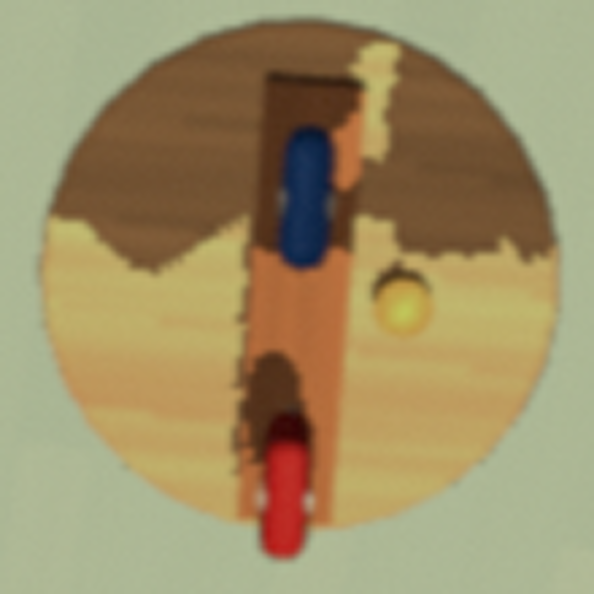

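```bash
python3 - <<'E'
from h import *
plan([.502,-.1485,.12],np.radians(188))
E
```

```text
ee [ 0.5323 -0.1408  0.2387] yaw -168.2880922236258 delta cm [ 3.1222 -0.1427 11.8714] turn 0.06478501222811062 tilt [ 0.  0. -1.] q [-0.4742  0.1265  1.6688  0.      1.3463 -2.2494]
```

Emit:
{"api": "send_rows", "payload": {"deltas": [[0,[1,0,3],0.03],[0,[2,-0.1,6],0.065],[0,[3.1,-0.14,9],0.065],[0,[3.1,-0.14,11.9],0.065],[0,[3.1,-0.14,11.9],0.065]]}}

```text
time_s: 3.85
ee_pos: [0.4993, -0.1471, 0.116]
orientation: [0.218, -3.128, -0.007]
wrist_force: [-0.4, 0.3, 0.1]
opening: 0.0882
```

```bash
python3 - <<'E'
from h import *
im=ctrl.capture('wrist'); save('w2',im)
b=im[:,:,2].astype(int)>im[:,:,0].astype(int)+30
b=b.astype('uint8'); n,l,s,c=cv2.connectedComponentsWithStats(b)
for i in range(1,n):
    if s[i,4]>60: print(s[i],c[i],atz('wrist',c[i],.085))
plan([.502,-.1485,.12],np.radians(188))
print(proj('wrist',[.502,-.1485,.09]),proj('wrist',[.502,-.1485,.062]))
save('w2c',cv2.resize(im[200:340,220:420],None,fx=4,fy=4,interpolation=cv2.INTER_CUBIC))
E
```

```text
[308 208  13  44 487] [313.7228 229.9179] [ 0.5023 -0.1503  0.085 ]
ee [ 0.5009 -0.1478  0.1183] yaw -172.00421546178382 delta cm [-0.0968 -0.0811 -0.1663] turn -7.357368761873317e-05 tilt [-0.0036  0.0021 -1.    ] q [-0.5145  0.2119  1.8355  0.      1.0984 -2.2248]
[316.3318 233.0909] [316.6046 216.9514]
```

View pics/w2.png

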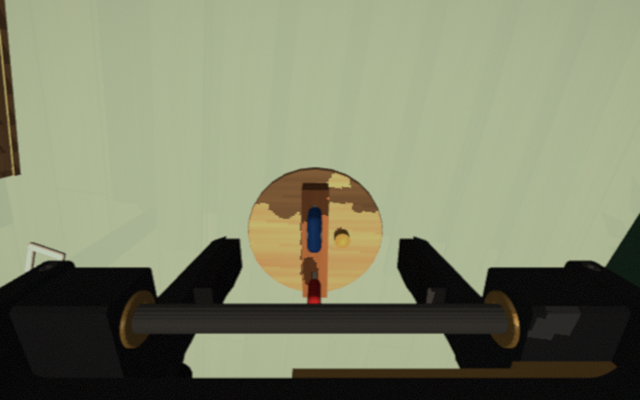

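View pics/w2c.png

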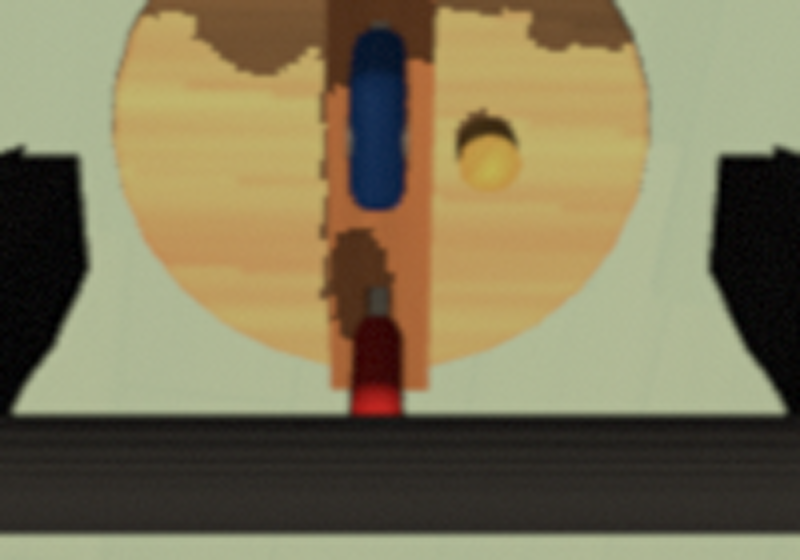

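```bash
python3 - <<'E'
from h import *
for k in range(2):
    info=ctrl.camera_info('wrist');o=ctrl.get_obs(); M=toolyaw(o)[1]
    im=ctrl.capture('wrist')
    b=(im[:,:,2].astype(int)>im[:,:,0].astype(int)+30).astype('uint8'); n,l,s,c=cv2.connectedComponentsWithStats(b)
    for i in range(1,n):
        if s[i,4]>60: p=atz('wrist',c[i],.085,info);print(s[i],c[i],p,M.T@(p-o['ee_pos']))
T=np.array(info['world_from_camera']);print(M.T@(T[:3,3]-o['ee_pos']));print(M.T@T[:3,:3])
for r in (245,260): print(im[r,220:420,:].sum(1)[[0]], [220+j for j in range(200) if (im[r,220+j].astype(int).sum()<120)!=(im[r,221+j].astype(int).sum()<120)])
for p in([0,.044,0],[0,-.044,0]): print(proj('wrist',o['ee_pos']+M@np.array(p),info))
plan([.5023,-.150,.12],np.radians(188))
E
```

```text
[310 205  12  43 477] [315.4654 226.4004] [ 0.4996 -0.1495  0.085 ] [ 0.0015 -0.0015  0.0333]
[311 202  12  43 470] [316.6894 223.5553] [ 0.4996 -0.1496  0.085 ] [ 0.0028 -0.0007  0.0351]
[ 0.0815  0.0012 -0.1454]
[[-0.001  -0.9497 -0.3133]
 [ 1.     -0.0009 -0.0006]
 [ 0.0003 -0.3133  0.9497]]
[28] [238, 399]
[35] [240, 398]
[395.8868 253.2284]
[238.8498 253.3503]
ee [ 0.5032 -0.1489  0.1211] yaw -171.975953270412 delta cm [ 0.1014 -0.0951  0.1072] turn 0.00041969460564672545 tilt [ 0.0015 -0.0008 -1.    ] q [-0.5142  0.2092  1.8322  0.0001  1.0984 -2.2251]
```

```bash
python3 - <<'E'
from h import *
info=ctrl.camera_info('wrist');o=ctrl.get_obs(); M=toolyaw(o)[1]
im=ctrl.capture('wrist')
b=(im[:,:,2].astype(int)>im[:,:,0].astype(int)+30).astype('uint8'); n,l,s,c=cv2.connectedComponentsWithStats(b)
for i in range(1,n):
    if s[i,4]>60:
        x,y,w,h,_=s[i]; print(s[i])
        for r,z in((y-.5,.062),(y-.5,.066),(y+h-.5,.09)):
            p=atz('wrist',(x+w/2-.5,r),z,info); print(z,p,M.T@(p-o['ee_pos']))
plan([.5023,-.150,.12],np.radians(188))
E
```

```text
[312 201  12  42 461]
0.062 [ 0.4925 -0.1507  0.062 ] [ 0.0109 -0.0003  0.0591]
0.066 [ 0.4911 -0.1509  0.066 ] [ 0.0123 -0.0002  0.0551]
0.09 [ 0.5124 -0.1478  0.09  ] [-0.0093 -0.0001  0.0311]
ee [ 0.5036 -0.1491  0.1216] yaw -171.96706998030263 delta cm [ 0.1391 -0.0745  0.1557] turn 0.0005747372664650641 tilt [ 0.0026 -0.0014 -1.    ] q [-0.5141  0.2086  1.8318  0.0001  1.0983 -2.2251]
```

Emit:
{"api": "send_rows", "payload": {"deltas": [[0,[0,-0.07,2],0],[0,[0,-0.07,4],0],[0,[0,-0.07,5.5],0],[0,[0,-0.07,6.0],0],[0,[0,-0.07,6.0],0],[0,[0,-0.07,6.0],0]]}}

```text
time_s: 4.65
ee_pos: [0.5033, -0.1497, 0.0611]
orientation: [-0.22, 3.132, -0.002]
wrist_force: [0.6, 0.2, 0.4]
opening: 0.0882
```

```bash
python3 - <<'E'
from h import *
im=ctrl.capture('wrist'); save('w3',cv2.resize(im[180:340,200:440],None,fx=3.3,fy=3.3,interpolation=cv2.INTER_CUBIC))
plan([.502,-.1493,.06],np.radians(188))
E
```

```text
ee [ 0.5034 -0.1497  0.0611] yaw -171.95804780006873 delta cm [0.1295 0.0561 0.1125] turn 0.0007322040172557109 tilt [ 0.0021 -0.0012 -1.    ] q [-0.5153  0.3066  1.8576 -0.      0.975  -2.2264]
```

View pics/w3.png

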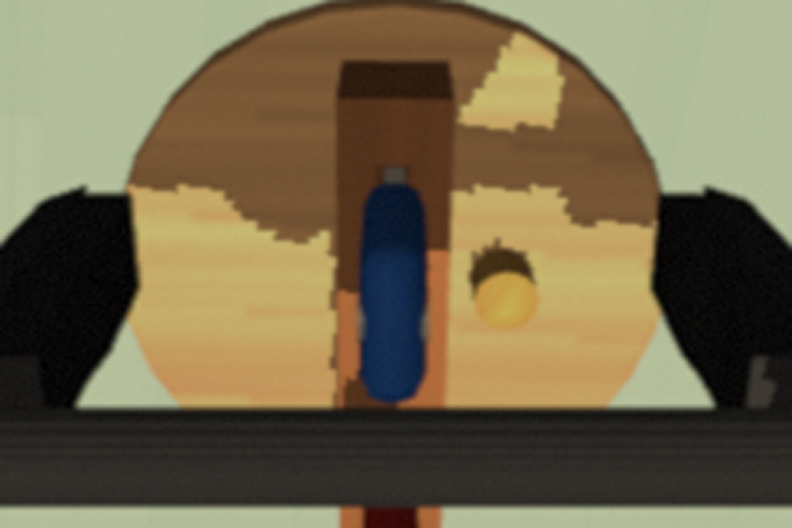

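Emit:
{"api": "send_rows", "payload": {"deltas": [[0.4,[0,0,0],0],[0.7,[0,0,0],0],[0.85,[0,0,0],0],[1,[0,0,0],0],[1,[0,0,0],0],[1,[0,0,0],0],[1,[0,0,0],0],[1,[0,0,0],0]]}}

```text
time_s: 5.5
ee_pos: [0.5023, -0.1492, 0.0597]
orientation: [0.22, -3.134, -0.0]
wrist_force: [-0.6, 0.2, 0.1]
opening: 0.0264
```

Emit:
{"api": "send_rows", "payload": {"deltas": [[1,[0,0,0],0],[1,[0,0,0],0],[1,[0,0,0],0],[1,[0,0,0],0]]}}

```text
time_s: 5.9
ee_pos: [0.5023, -0.1492, 0.0597]
orientation: [0.22, -3.134, 0.0]
wrist_force: [0.6, 0.0, -0.4]
opening: 0.0099
```

Emit:
{"api": "send_rows", "payload": {"deltas": [[1,[0,0,-0.7],0],[1,[0,0,-1.4],0],[1,[0,0,-2.1],0],[1,[0,0,-3],0],[1,[0,0,-5],0],[1,[0,0,-8],0],[1,[0,0,-12],0],[1,[0,0,-12],0]]}}

```text
time_s: 6.7
ee_pos: [0.5055, -0.1508, 0.1862]
orientation: [-0.22, 3.125, -0.009]
wrist_force: [0.7, 0.0, 0.1]
opening: 0.0096
```

```bash
python3 - <<'E'
from h import *
im=ctrl.capture('wrist'); save('w4',im)
plan([.566,.2,.18],np.radians(173.3))
E
```

```text
ee [ 0.5042 -0.1501  0.1834] yaw -171.9581822257849 delta cm [-11.0154  33.8044   0.2646] turn 0.2572932578890761 tilt [ 0.006  -0.0033 -1.    ] q [-0.5153  0.125   1.7882  0.0001  1.2215 -2.2264]
```

View pics/w4.png

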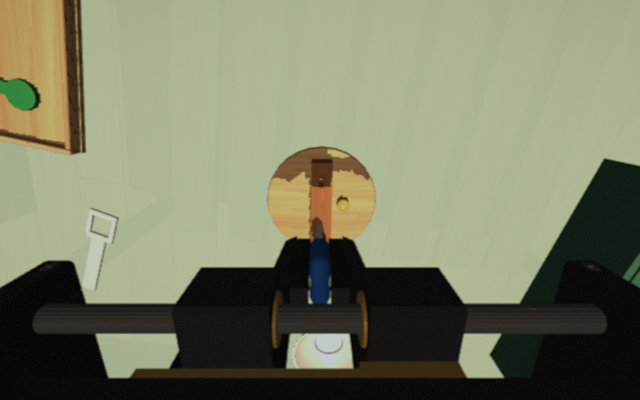

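```bash
python3 - <<'E'
from h import *
plan([.605,.196,.18],np.radians(173.3))
E
```

```text
ee [ 0.5042 -0.1501  0.1834] yaw -171.9581822257849 delta cm [-14.821   32.8629   0.2894] turn 0.2572932578890761 tilt [ 0.006  -0.0033 -1.    ] q [-0.5153  0.125   1.7882  0.0001  1.2215 -2.2264]
```

Emit:
{"api": "send_rows", "payload": {"deltas": [[1,[-1,2.5,0],0.03],[1,[-3,7,0],0.1],[1,[-5,11.5,0],0.15],[1,[-7,16,0],0.2],[1,[-9,20.5,0],0.257],[1,[-11,25,0],0.257],[1,[-13,29,0],0.257],[1,[-14.7,32.5,0],0.257]]}}

```text
time_s: 7.55
ee_pos: [0.6018, 0.1956, 0.1784]
orientation: [-0.182, -3.134, 0.0]
wrist_force: [0.8, -0.5, -1.0]
opening: 0.0098
```

Emit:
{"api": "send_rows", "payload": {"deltas": [[1,[0,0,0],0],[1,[0,0,0],0],[1,[0,0,0],0],[1,[0,0,0],0],[1,[0,0,0],0],[1,[0,0,0],0]]}}

```text
time_s: 8.15
ee_pos: [0.6025, 0.1923, 0.1799]
orientation: [0.185, 3.136, 0.0]
wrist_force: [0.1, -0.5, -0.5]
opening: 0.0098
```

```bash
python3 - <<'E'
from h import *
info=ctrl.camera_info('wrist')
im=ctrl.capture('wrist'); save('w5',im); 
for r in ctrl.mark_of('wrist','keyway')[:2]: print(r['conf'],np.array(r['centre']),atz('wrist',r['centre'],.089,info))
for r in ctrl.mark_of('wrist','blue_key_tip')[:2]: print(r['conf'],np.array(r['centre']))
plan([.566,.2,.18],np.radians(173.3))
E
```

```text
0.57 [317.6 159.9] [0.5674 0.1961 0.089 ]
0.65 [319.6 227.2]
ee [0.6025 0.1928 0.1799] yaw 173.27228816288675 delta cm [ 3.7113  0.2902 -0.0154] turn -0.00048366279940248447 tilt [ 0.0001  0.     -1.    ] q [ 0.1223  0.3602  1.5072  0.      1.274  -1.331 ]
```

View pics/w5.png

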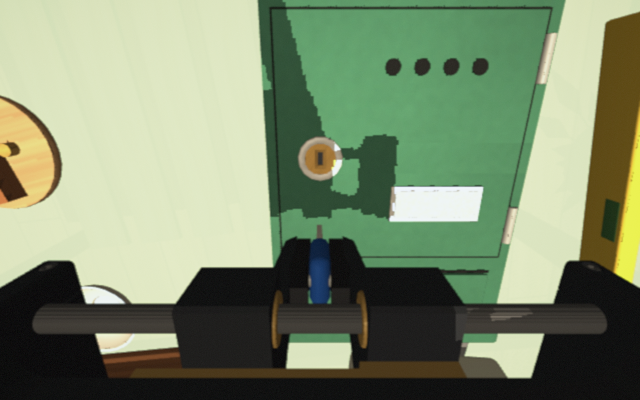

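```bash
python3 - <<'E'
from h import *
info=ctrl.camera_info('wrist');o=ctrl.get_obs();M=toolyaw(o)[1]
im=ctrl.capture('wrist'); save('w5c',cv2.resize(im[120:290,240:400],None,fx=4.5/1.3,fy=4.5/1.3,interpolation=cv2.INTER_CUBIC))
save('w5k',cv2.resize(im[130:190,285:355],None,fx=9,fy=9,interpolation=cv2.INTER_CUBIC))
save('w5t',cv2.resize(im[215:275,285:355],None,fx=9,fy=9,interpolation=cv2.INTER_CUBIC))
for z in(.0377,.0327,-.0163,): print(z,proj('wrist',o['ee_pos']+M@np.array([0,0,z]),info))
E
```

```text
0.0377 [317.7274 226.1273]
0.0327 [317.6896 229.1983]
-0.0163 [317.1913 269.7024]
```

View pics/w5k.png

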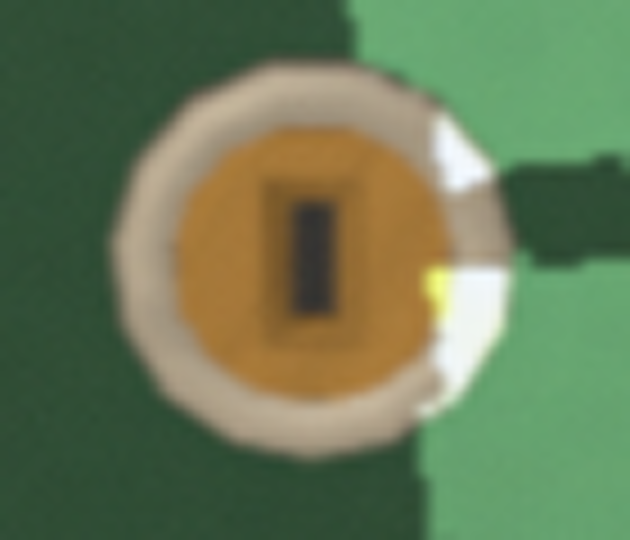

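View pics/w5t.png

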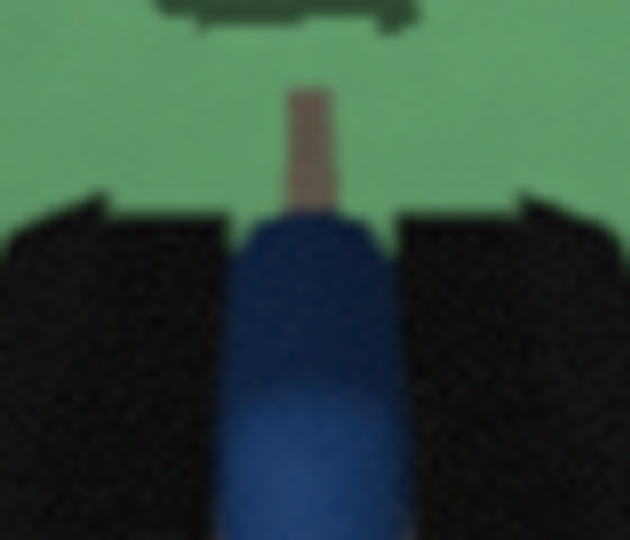

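```bash
python3 - <<'E'
from h import *
info=ctrl.camera_info('wrist');o=ctrl.get_obs();M=toolyaw(o)[1]
p=atz('wrist',(319.2,158.2),.089,info); print('keyway',p,M.T@(p-o['ee_pos']))
for q in([.005,0,.0327],[.013,0,-.0023],[.013,0,-.006],[.005,.0009,.0327],[.0032,.0009,.0327],[-.013,0,-.0303]): print(q,proj('wrist',o['ee_pos']+M@np.array(q),info))
for cam in('top','side'):
    im=ctrl.capture(cam); 
    x,y=proj(cam,p).astype(int); print(cam,proj(cam,p),proj(cam,o['ee_pos']+M@np.array([0,0,.0377])))
    save(cam+'5',cv2.resize(im[y-60:y+60,x-80:x+80],None,fx=5,fy=5,interpolation=cv2.INTER_CUBIC))
E
```

```text
keyway [0.5662 0.1982 0.089 ] [0.0367 0.001  0.0909]
[0.005, 0, 0.0327] [317.7232 222.3389]
[0.013, 0, -0.0023] [317.3528 234.4527]
[0.013, 0, -0.006] [317.3085 237.518 ]
[0.005, 0.0009, 0.0327] [319.0835 222.3377]
[0.0032, 0.0009, 0.0327] [319.0867 224.8387]
[-0.013, 0, -0.0303] [317.1477 309.7837]
top [184.2813 207.0114] [177.7452 186.9066]
side [276.619  305.2838] [256.1322 283.5735]
```

View pics/side5.png

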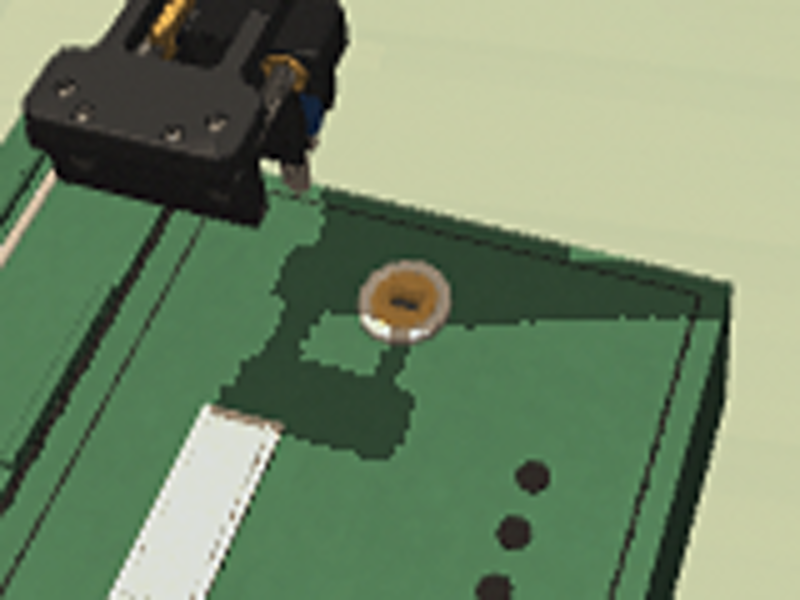

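View pics/top5.png

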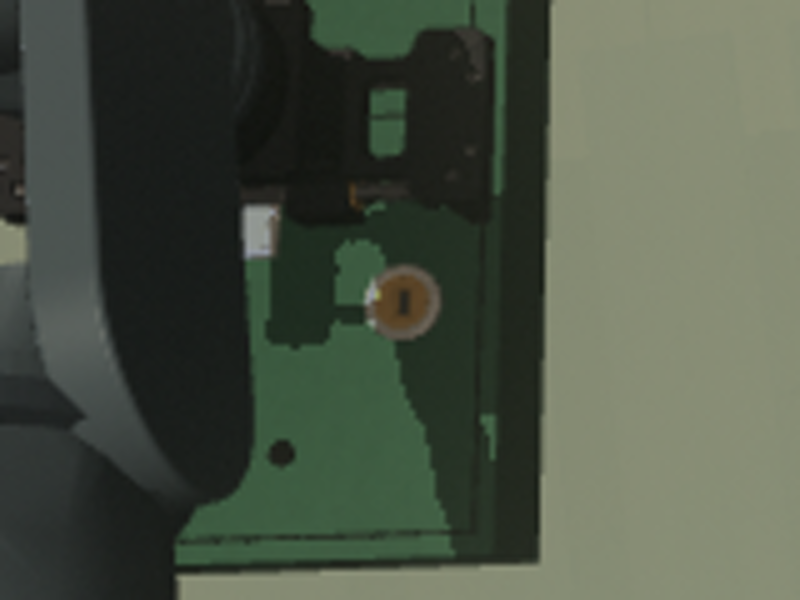

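Emit:
{"api": "send_rows", "payload": {"deltas": [[1,[1.3,0,0],0],[1,[2.6,0,0],0],[1,[3.85,0,1],0],[1,[3.85,0,2.5],0],[1,[3.85,0,4],0],[1,[3.85,0,4.5],0],[1,[3.85,0,4.5],0],[1,[3.85,0,4.5],0]]}}

```text
time_s: 9.25
ee_pos: [0.5647, 0.1976, 0.1346]
orientation: [-0.184, -3.136, 0.0]
wrist_force: [-0.1, 0.4, -0.4]
opening: 0.0098
```

```bash
cat > chk.py <<'E'
from h import *
import sys
t=sys.argv[1]
info=ctrl.camera_info('wrist');o=ctrl.get_obs();M=toolyaw(o)[1]
im=ctrl.capture('wrist'); save('w'+t,cv2.resize(im[180:280,270:370],None,fx=6,fy=6,interpolation=cv2.INTER_CUBIC))
k=np.array([.5662,.1982,.089]);print('tool kw',M.T@(k-o['ee_pos']),proj('wrist',k,info))
im=ctrl.capture('side'); x,y=276,300
save('s'+t,cv2.resize(im[y-40:y+40,x-50:x+50],None,fx=7,fy=7,interpolation=cv2.INTER_CUBIC))
plan([.566,.198,.134],np.radians(173.3)); print(o['wrist_force'],o['moment'],o['opening'],o['time_s'])
E
python3 chk.py 6
```

```text
tool kw [-0.0014  0.0008  0.0456] [318.9786 223.441 ]
ee [0.5649 0.1977 0.1353] yaw 173.2940800268885 delta cm [-0.1008  0.0464  0.1308] turn -0.0001033230224249948 tilt [ 0.0011  0.0002 -1.    ] q [ 0.1384  0.3402  1.6319  0.      1.1683 -1.3153]
[-0.1451  0.4098 -0.3787] [ 0.0847 -0.1703  0.0158] 0.009778502686046006 9.25
```

View pics/w6.png

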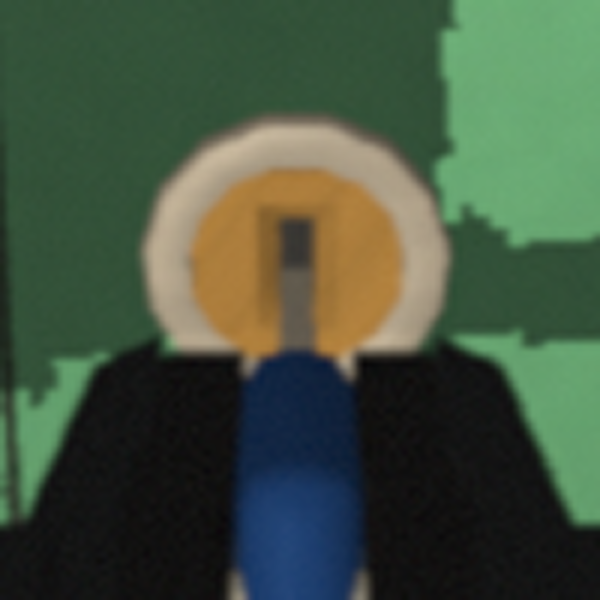

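View pics/s6.png

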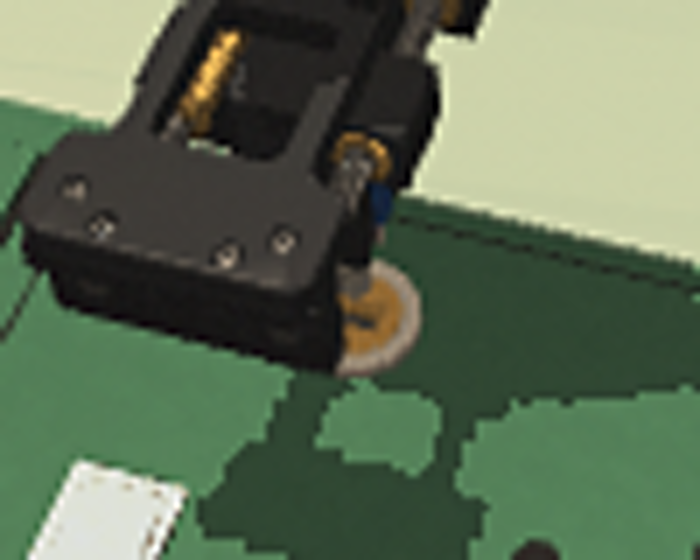

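```bash
python3 - <<'E'
from h import *
info=ctrl.camera_info('wrist');o=ctrl.get_obs();M=toolyaw(o)[1]; print(o['ee_pos'],M[:,2])
P=lambda q: proj('wrist',o['ee_pos']+M@np.array(q),info)
for ex in(-.003,-.002,-.001,0): print(ex,P([.005+ex,.0009,.0327]))
k=np.array([.5662,.1982,.089])
X=np.array([np.cos(np.radians(173.3)),np.sin(np.radians(173.3)),0])
for nm,a,z in(('c',0,0),('rose',.0185,0),('plug',.0125,0),('bevel',.008,0),('bev2',.0068,0),('slot',.0055,-.0025)): print(nm,proj('wrist',k+X*a+[0,0,z],info))
im=ctrl.capture('wrist'); g=im[190:240,319].astype(int); print([(190+i,*v) for i,v in enumerate(g)][:46])
E
```

```text
[0.5649 0.1977 0.1353] [ 0.0011  0.0002 -1.    ]
-0.003 [319.0853 226.5414]
-0.002 [319.0836 225.1591]
-0.001 [319.0819 223.7724]
0 [319.0802 222.3811]
c [318.7825 222.7259]
rose [318.7411 198.1186]
plug [318.7548 206.2529]
bevel [318.7649 212.2558]
bev2 [318.7676 213.8426]
slot [318.7753 214.2388]
[(190, np.int64(52), np.int64(83), np.int64(58)), (191, np.int64(50), np.int64(82), np.int64(58)), (192, np.int64(52), np.int64(83), np.int64(58)), (193, np.int64(50), np.int64(82), np.int64(56)), (194, np.int64(51), np.int64(83), np.int64(58)), (195, np.int64(53), np.int64(84), np.int64(58)), (196, np.int64(51), np.int64(83), np.int64(56)), (197, np.int64(57), np.int64(81), np.int64(59)), (198, np.int64(84), np.int64(87), np.int64(71)), (199, np.int64(114), np.int64(106), np.int64(90)), (200, np.int64(151), np.int64(139), np.int64(120)), (201, np.int64(188), np.int64(173), np.int64(149)), (202, np.int64(188), np.int64(173), np.int64(149)), (203, np.int64(179), np.int64(166), np.int64(142)), (204, np.int64(174), np.int64(159), np.int64(136)), (205, np.int64(170), np.int64(157), np.int64(13
[... 794 characters left out ...]
np.int64(51)), (222, np.int64(56), np.int64(54), np.int64(51)), (223, np.int64(58), np.int64(56), np.int64(52)), (224, np.int64(73), np.int64(69), np.int64(62)), (225, np.int64(92), np.int64(86), np.int64(75)), (226, np.int64(98), np.int64(91), np.int64(77)), (227, np.int64(96), np.int64(90), np.int64(76)), (228, np.int64(97), np.int64(90), np.int64(77)), (229, np.int64(97), np.int64(90), np.int64(76)), (230, np.int64(96), np.int64(90), np.int64(77)), (231, np.int64(97), np.int64(89), np.int64(77)), (232, np.int64(96), np.int64(89), np.int64(76)), (233, np.int64(98), np.int64(90), np.int64(78)), (234, np.int64(99), np.int64(92), np.int64(80)), (235, np.int64(98), np.int64(92), np.int64(78))]
```

Emit:
{"api": "send_rows", "payload": {"deltas": [[1,[-0.07,0,0.2],0],[1,[-0.07,0,0.4],0],[1,[-0.07,0,0.6],0],[1,[-0.07,0,0.75],0],[1,[-0.07,0,0.9],0],[1,[-0.07,0,1.0],0],[1,[-0.07,0,1.1],0],[1,[-0.07,0,1.1],0]]}}

```text
time_s: 10.2
ee_pos: [0.5648, 0.1976, 0.1235]
orientation: [-0.183, -3.136, 0.0]
wrist_force: [-0.2, -0.4, -0.3]
opening: 0.0099
```

```bash
python3 chk.py 7
```

```text
tool kw [-0.0013  0.0008  0.0345] [318.9057 229.8433]
ee [0.5649 0.1976 0.1237] yaw 173.30456850746563 delta cm [-0.1011  0.0529 -1.0274] turn 7.973549717688044e-05 tilt [ 0.  0. -1.] q [ 0.1383  0.3557  1.6377  0.      1.1482 -1.3156]
[-0.2433 -0.3962 -0.2956] [ 0.0589 -0.2109  0.0065] 0.009906328587638806 10.2
```

View pics/w7.png

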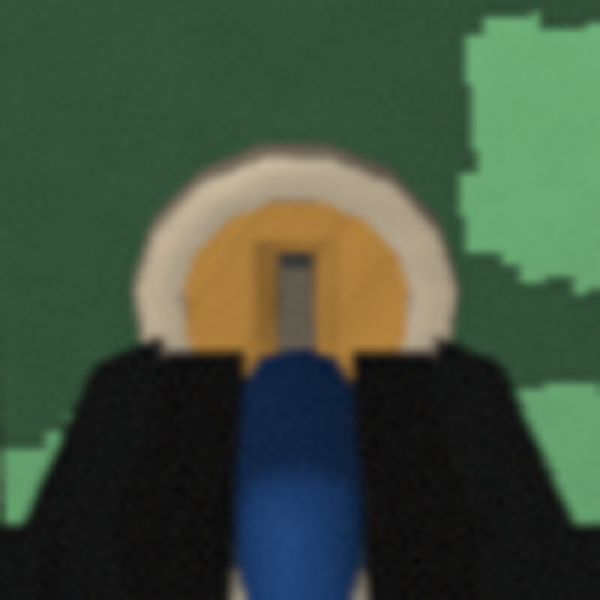

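View pics/s7.png

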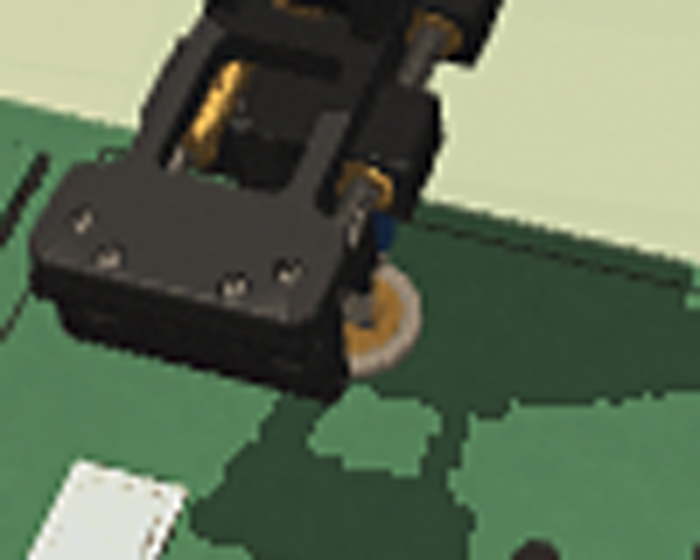

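```bash
python3 - <<'E'
from h import *
info=ctrl.camera_info('wrist');o=ctrl.get_obs();M=toolyaw(o)[1]
P=lambda q: proj('wrist',o['ee_pos']+M@np.array(q),info)
im=ctrl.capture('wrist'); print([(r,int(im[r,319].sum())) for r in range(205,232)])
for ex in(-.003,-.002,-.001,0): print(ex,P([.005+ex,.0009,.0327]))
k=np.array([.5662,.1982,.089])
X=np.array([np.cos(np.radians(173.3)),np.sin(np.radians(173.3)),0])
for nm,a,z in(('rose',.0185,0),('plug',.0125,0),('bevel',.008,0),('slot',.0055,-.0025)): print(nm,proj('wrist',k+X*a+[0,0,z],info))
E
```

```text
[(205, 357), (206, 486), (207, 520), (208, 502), (209, 485), (210, 467), (211, 464), (212, 438), (213, 370), (214, 351), (215, 358), (216, 358), (217, 360), (218, 357), (219, 341), (220, 304), (221, 262), (222, 190), (223, 163), (224, 199), (225, 258), (226, 265), (227, 265), (228, 261), (229, 266), (230, 264), (231, 262)]
-0.003 [319.0745 226.4744]
-0.002 [319.0728 225.0923]
-0.001 [319.0711 223.7058]
0 [319.0693 222.3147]
rose [318.8222 203.7547]
plug [318.8343 212.2974]
bevel [318.8432 218.5961]
slot [318.8533 220.5924]
```

Emit:
{"api": "send_rows", "payload": {"deltas": [[1,[-0.03,0,0.15],0],[1,[-0.03,0,0.3],0],[1,[-0.03,0,0.45],0],[1,[-0.03,0,0.6],0],[1,[-0.03,0,0.75],0],[1,[-0.03,0,0.85],0]]}}

```text
time_s: 10.95
ee_pos: [0.5653, 0.1976, 0.1157]
orientation: [0.183, 3.136, 0.0]
wrist_force: [-2.4, -1.0, 7.3]
opening: 0.0095
```

Emit:
{"api": "send_rows", "payload": {"deltas": [[1,[0,0,0.15],0],[1,[0,0,0.3],0],[1,[0,0,0.4],0],[1,[0,0,0.5],0]]}}

```text
time_s: 11.35
ee_pos: [0.5649, 0.1975, 0.1099]
orientation: [-0.183, -3.135, 0.0]
wrist_force: [-1.8, 0.3, 3.2]
opening: 0.0093
```

Emit:
{"api": "send_rows", "payload": {"deltas": [[1,[0,0,0.15],0],[1,[0,0,0.3],0],[1,[0,0,0.45],0],[1,[0,0,0.6],0]]}}

```text
time_s: 11.75
ee_pos: [0.565, 0.1976, 0.1041]
orientation: [-0.183, -3.136, -0.0]
wrist_force: [-3.1, -0.0, 6.2]
opening: 0.0098
```

Emit:
{"api": "send_rows", "payload": {"deltas": [[1,[0,0,0.15],0],[1,[0,0,0.3],0],[1,[0,0,0.4],0],[1,[0,0,0.4],0]]}}

```text
time_s: 12.15
ee_pos: [0.5656, 0.1978, 0.1021]
orientation: [0.183, 3.135, 0.0]
wrist_force: [-8.6, -0.5, 16.6]
opening: 0.0098
```

Emit:
{"api": "send_rows", "payload": {"deltas": [[1,[0.03,0,0.05],0.04],[1,[0.03,0,0.1],-0.04],[1,[0.03,0,0.15],0.04],[1,[0.03,0,0.2],-0.04],[1,[0.03,0,0.2],0]]}}

```text
time_s: 12.65
ee_pos: [0.5661, 0.1977, 0.0993]
orientation: [0.181, 3.133, 0.001]
wrist_force: [0.9, -0.4, 2.6]
opening: 0.0101
```

Emit:
{"api": "send_rows", "payload": {"deltas": [[1,[0,0,0.1],0],[1,[0,0,0.15],0],[1,[0,0,0.2],0],[1,[0,0,0.2],0]]}}

```text
time_s: 13.05
ee_pos: [0.566, 0.1975, 0.0967]
orientation: [0.183, 3.134, 0.0]
wrist_force: [1.9, -0.7, 3.5]
opening: 0.0099
```

Emit:
{"api": "send_rows", "payload": {"deltas": [[1,[0,0,0.1],0],[1,[0,0,0.2],0],[1,[0,0,0.2],0],[1,[0,0,0.2],0]]}}

```text
time_s: 13.45
ee_pos: [0.5662, 0.1976, 0.0963]
orientation: [0.182, 3.134, 0.0]
wrist_force: [-2.1, -1.2, 14.1]
opening: 0.0098
```

```bash
python3 chk.py 8
```

```text
tool kw [0.     0.0006 0.0073] [318.5153 247.4315]
ee [0.5662 0.1976 0.0962] yaw 173.33703382026303 delta cm [ 0.01    0.039  -3.7757] turn 0.0006463620981813634 tilt [ 0.0026  0.     -1.    ] q [ 0.1382  0.3935  1.65   -0.0004  1.0954 -1.3161]
[-2.1012 -1.1549 14.0973] [-0.1394  0.2085 -0.0054] 0.009809994727021576 13.45
```

View pics/w8.png

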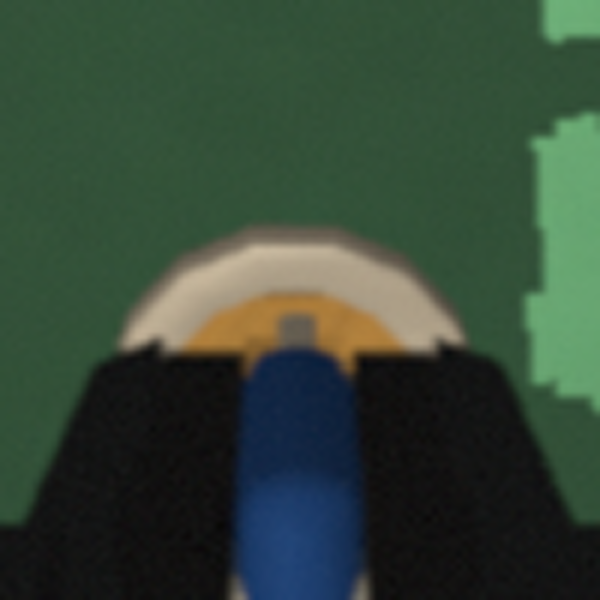

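View pics/s8.png

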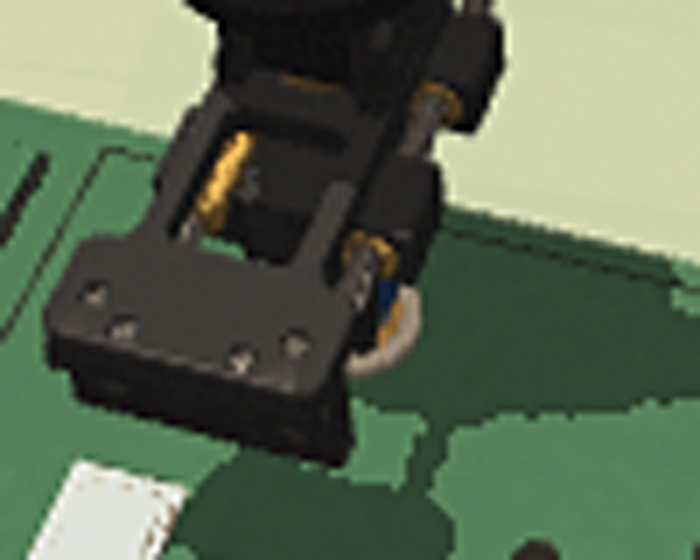

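Emit:
{"api": "send_rows", "payload": {"deltas": [[1,[0,0,0.04],0.02],[1,[0,0,0.08],-0.02],[1,[0,0,0.08],0],[1,[0,0,0.08],0]]}}

```text
time_s: 13.95
ee_pos: [0.5662, 0.1976, 0.0961]
orientation: [0.183, 3.133, 0.0]
wrist_force: [-4.8, -1.2, 19.7]
opening: 0.0094
```

```bash
python3 - <<'E'
from h import *
info=ctrl.camera_info('wrist');o=ctrl.get_obs();M=toolyaw(o)[1]
im=ctrl.capture('wrist'); print([(r,int(im[r,319].sum())) for r in range(216,242)])
k=np.array([.566,.1982,.089])
X=np.array([np.cos(np.radians(173.3)),np.sin(np.radians(173.3)),0])
for nm,a,z in(('rose',.0185,0),('plug',.0125,0),('neck home',.010,0),('neck 2mm up',.010,.002),('neck 4',.010,.004)): print(nm,proj('wrist',k+X*a+[0,0,z],info))
print(o['ee_pos'],o['wrist_force'],o['moment'])
E
```

```text
[(216, 194), (217, 223), (218, 272), (219, 302), (220, 376), (221, 506), (222, 513), (223, 491), (224, 476), (225, 470), (226, 462), (227, 446), (228, 389), (229, 343), (230, 345), (231, 347), (232, 304), (233, 278), (234, 274), (235, 273), (236, 267), (237, 226), (238, 149), (239, 106), (240, 117), (241, 120)]
rose [318.3375 217.7583]
plug [318.3559 227.5035]
neck home [318.3634 231.4988]
neck 2mm up [318.3541 233.0168]
neck 4 [318.3446 234.57  ]
[0.5662 0.1976 0.0961] [-4.8059 -1.1806 19.6558] [-0.256   0.5706  0.0356]
```

Emit:
{"api": "send_rows", "payload": {"deltas": [[1,[0.03,0,-0.05],0.05],[1,[0.03,0,-0.05],0.1],[1,[0.03,0,-0.05],0.15],[1,[0.03,0,-0.05],0.2],[1,[0.03,0,-0.05],0.26],[1,[0.03,0,-0.05],0.32],[1,[0.03,0,-0.05],0.38],[1,[0.03,0,-0.05],0.38]]}}

```text
time_s: 14.8
ee_pos: [0.5663, 0.1979, 0.0963]
orientation: [0.773, 3.041, 0.002]
wrist_force: [-1.3, -0.2, 14.6]
opening: 0.0094
```

```bash
cat > f.py <<'E'
from h import *
o=ctrl.get_obs();y,M=toolyaw(o);print('yaw',np.degrees(y),'turned',np.radians(173.3)-y,'F tool',M.T@o['wrist_force'],'F',o['wrist_force'],'Mo',o['moment'],o['ee_pos'],'tilt',M[:,2],o['opening'])
E
python3 f.py
```

```text
yaw 151.46461054736181 turned 0.381099439403779 F tool [  0.9931  -0.7582 -14.5633] F [-1.2906 -0.1994 14.5583] Mo [-0.0858  0.0585  0.0157] [0.5663 0.1979 0.0963] tilt [ 0.0038  0.0005 -1.    ] 0.009420923735600257
```

Turning freely, with low side loads and still seated at z 0.0963. I'll continue the turn.

Emit:
{"api": "send_rows", "payload": {"deltas": [[1,[0,0,0],0.06],[1,[0,0,0],0.12],[1,[0,0,0],0.18],[1,[0,0,0],0.24],[1,[0,0,0],0.3],[1,[0,0,0],0.36],[1,[0,0,0],0.42],[1,[0,0,0],0.42]]}}

```text
time_s: 15.6
ee_pos: [0.5666, 0.198, 0.0963]
orientation: [1.39, 2.813, 0.004]
wrist_force: [-0.3, 0.9, 14.4]
opening: 0.0095
```

```bash
python3 f.py
```

```text
yaw 127.40176112492232 turned 0.801075389236964 F tool [  0.8322   0.3465 -14.3585] F [-0.2959  0.8593 14.358 ] Mo [ 0.1195 -0.1111  0.0578] [0.5666 0.198  0.0963] tilt [ 0.0046  0.0009 -1.    ] 0.00954358285650871
```

Emit:
{"api": "send_rows", "payload": {"deltas": [[1,[0,0,0],0.06],[1,[0,0,0],0.12],[1,[0,0,0],0.18],[1,[0,0,0],0.24],[1,[0,0,0],0.3],[1,[0,0,0],0.36],[1,[0,0,0],0.42],[1,[0,0,0],0.42]]}}

```text
time_s: 16.4
ee_pos: [0.5669, 0.198, 0.0963]
orientation: [1.946, 2.462, 0.006]
wrist_force: [1.5, 0.6, 13.3]
opening: 0.0099
```

```bash
python3 f.py
```

```text
yaw 103.33635505922335 turned 1.2210959609128258 F tool [  0.1953   1.6202 -13.3408] F [ 1.4628  0.552  13.349 ] Mo [ 0.0653 -0.2835  0.0604] [0.5669 0.198  0.0963] tilt [ 0.0051  0.0009 -1.    ] 0.00993265542238064
```

Emit:
{"api": "send_rows", "payload": {"deltas": [[1,[0,0,0],0.06],[1,[0,0,0],0.12],[1,[0,0,0],0.18],[1,[0,0,0],0.24],[1,[0,0,0],0.3],[1,[0,0,0],0.36],[1,[0,0,0],0.36]]}}

```text
time_s: 17.1
ee_pos: [0.567, 0.198, 0.0963]
orientation: [2.356, 2.074, 0.007]
wrist_force: [1.0, 1.3, 11.5]
opening: 0.0097
```

```bash
python3 f.py
```

```text
yaw 82.71195751726668 turned 1.581059604260195 F tool [  1.4637   0.9183 -11.5228] F [ 1.0338  1.3254 11.5298] Mo [ 0.0011 -0.4206  0.0374] [0.567  0.198  0.0963] tilt [ 0.0054  0.0009 -1.    ] 0.00968045827745765
```

Emit:
{"api": "send_rows", "payload": {"deltas": [[1,[0,0,0.04],0.05],[1,[0,0,0.04],0.1],[1,[0,0,0.04],0.14],[1,[0,0,0.04],0.14]]}}

```text
time_s: 17.5
ee_pos: [0.5672, 0.1979, 0.0963]
orientation: [2.495, 1.905, 0.008]
wrist_force: [1.5, 0.0, 14.5]
opening: 0.0094
```

```bash
python3 f.py; python3 chk.py 9
```

```text
yaw 74.72968536455429 turned 1.720376535115282 F tool [  0.4269   1.4777 -14.5297] F [ 1.4525  0.0121 14.5385] Mo [-0.0957 -0.2932  0.0836] [0.5672 0.1979 0.0963] tilt [ 0.0059  0.0007 -1.    ] 0.009441250592591923
tool kw [-0.     -0.0011  0.0073] [318.145  248.7864]
ee [0.5673 0.1979 0.0963] yaw 74.79229610436853 delta cm [-0.0169 -0.1027 -3.772 ] turn -1.7192837715584144 tilt [ 0.006   0.0007 -1.    ] q [ 0.1384  0.3937  1.6497 -0.0002  1.0922  0.4039]
[ 1.4525  0.0121 14.5385] [-0.0957 -0.2932  0.0836] 0.009441250592591923 17.5
```

View pics/w9.png

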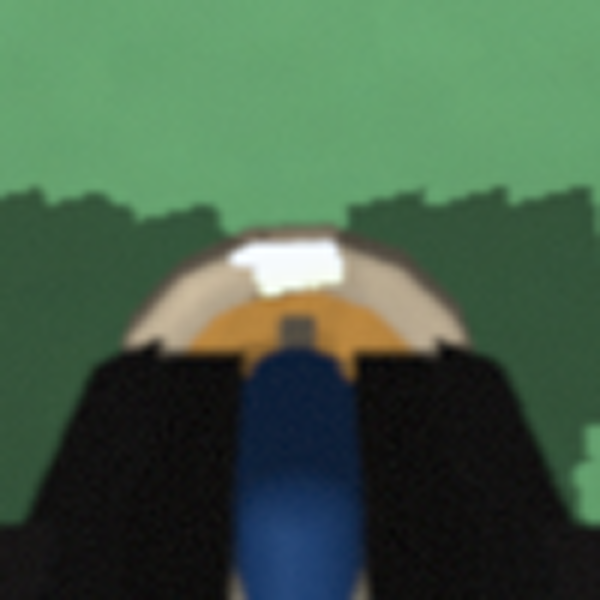

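View pics/s9.png

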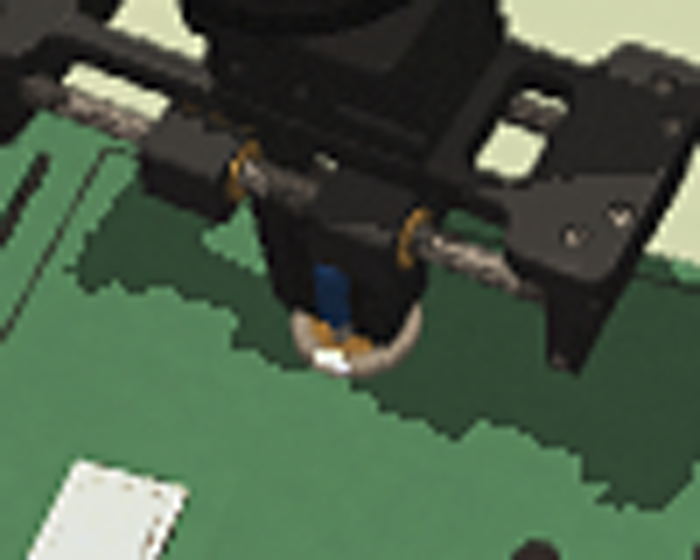

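Emit:
{"api": "send_rows", "payload": {"deltas": [[1,[0,0,0.03],0.03],[1,[0,0,0.03],0.06],[1,[0,0,0.03],0.06]]}}

```text
time_s: 17.9
ee_pos: [0.5674, 0.1979, 0.0963]
orientation: [2.55, 1.83, 0.008]
wrist_force: [1.3, 0.4, 15.8]
opening: 0.0096
```

```bash
python3 f.py
```

```text
yaw 71.32128198450206 turned 1.7798643963332967 F tool [  0.8207   1.1868 -15.7676] F [ 1.2899  0.387  15.7761] Mo [-0.0932 -0.1742  0.2047] [0.5674 0.1979 0.0963] tilt [ 0.0062  0.0007 -1.    ] 0.009635458123289604
```

Emit:
{"api": "send_rows", "payload": {"deltas": [[1,[0,0,0.01],-0.02],[1,[0,0,0.01],-0.02],[1,[0,0,0.01],-0.02],[1,[0,0,0.01],-0.02],[1,[0,0,0.01],-0.02]]}}

```text
time_s: 18.4
ee_pos: [0.5673, 0.1979, 0.0962]
orientation: [2.531, 1.856, 0.008]
wrist_force: [0.4, -0.4, 15.7]
opening: 0.0097
```

```bash
python3 f.py; python3 - <<'E'
from h import *
save('top10',ctrl.capture('top'));save('side10',ctrl.capture('side'))
E
```

```text
yaw 72.51132847994681 turned 1.7590941667359663 F tool [ -0.2324   0.608  -15.6793] F [ 0.4148 -0.415  15.6818] Mo [-0.0766 -0.1405  0.1665] [0.5673 0.1979 0.0962] tilt [ 0.0061  0.0007 -1.    ] 0.009726855001239274
```

View pics/top10.png

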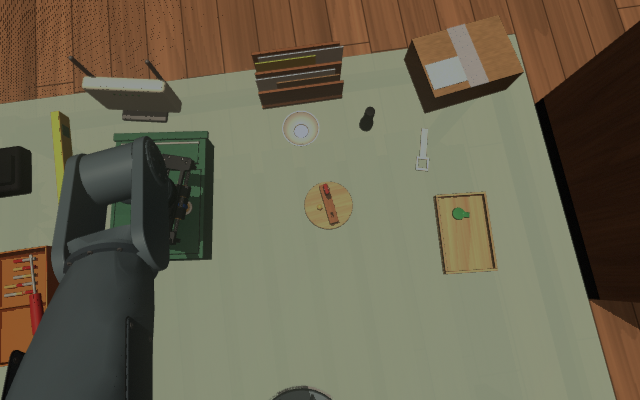

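View pics/side10.png

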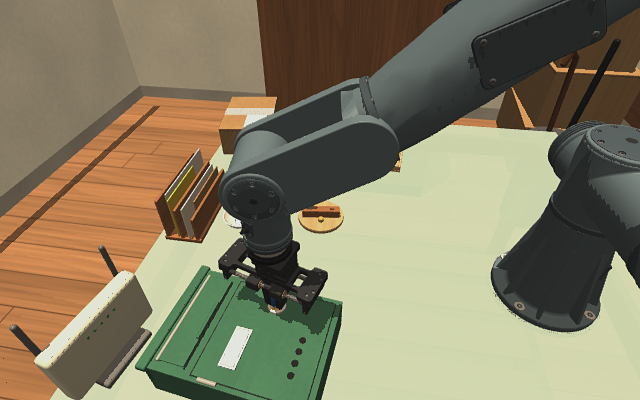

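```bash
python3 -c "
from h import *
print(ctrl.job_done()); print(ctrl.get_obs()['wrist_force'],ctrl.get_obs()['ee_pos'])"
```

```text
the job is handed in; nothing more can be done
None
the job is handed in; nothing more can be done
```

I took the blue-capped key out of the turntable and eased it straight down past the three pins until its shoulder was on the lock face. It stuck once, at about 17 N, and a small wiggle freed it. Only then did I turn it clockwise, and I handed the job in at about 18.5 s with the arm still holding it home and turned.

- **Key home:** the downward force rose to about 20 N with no further travel, and the neck edge showed in the wrist picture where a fully seated key would put it. The tool height stayed at about 96 mm all through the turn.
- **Quarter turn:** I turned the tool about 1.78 rad, until the torque jumped from about 0.08 to 0.20 N m, which I took to be the end stop. I then eased back to 1.76 rad. The last reading before hand-in was about 0.17 N m held against the spring, with about 16 N pressing down. I inferred the plug's angle from the torque; I could not see it directly.
- **Everything else:** in the last top picture the red-capped key was still in its slot, and the turntable, tray, fob, opener, dish and torch had not moved. The arm hid the red key in the last side picture, so only the top camera confirms it.
- **Disagreement:** the key showed about 1 to 2 mm off its expected place in the wrist picture. I corrected for that by lining the blade up with the slot in the same picture.

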